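Point the boring tool at the presetter camera and set the spindle brake

ROBOT

A 6-joint arm with a two-finger parallel gripper is mounted at the origin on the work surface. World frame = base frame: x ahead of the robot, y to its left, z up, the work surface at z = 0. Lengths are in m, angles in degrees, forces in N, time in s.
With the tool pointing down it reaches from about 0.35 to 1 m from the base axis. Payload 7.1 kg.
Tool frame: the origin (TCP) lies midway between the tips of the shut fingers; the grasp point (between the pads) lies 19 mm behind it (grasp_offset is the distance from the TCP to the grasp point, in m); z points along the fingers, y is the line along which they close (so a half turn about z gives the same grasp; the last joint's range is limited). The gripper opens to 85 mm and grips with 20 to 120 N. Pads are 22 mm wide; open, the fingers measure 114 mm over their backs; the gripper's body (76 mm by 85 mm) begins 54 mm behind the grasp point. The pads swing forward as they close: fully open they stand 13 mm farther back than shut.
Start: joints at [64.057, 24.242, 93.386, -0, 62.372, -1.089], TCP at [0.263, 0.567, 0.231] pointing down, gripper open.
Joint ranges: [-172.04, 172.04], [-51.8, 120.97], [4.93, 147.93], [-75.15, 255.16], [6.16, 154.13], [-145.62, 145.62]. Speed limits (degrees/s): [136.94, 136.94, 172.46, 180, 180, 180].

INTERFACE

Orientations are given as a 3x3 rotation matrix whose columns are the frame's x, y, z axes.
In Python, from plant import move_pose, move_straight, movej, command_gripper, wait, inverse_kinematics, read_state, read_camera, Unreachable, sign_off, grasp_offset gives the robot as it stands. The module is installed in compiled form; this text tells all that it offers. Calls block until the motion is done:
- move_pose(position, orientation): joint-space move of the TCP to a pose.
- move_straight(position, max_speed=0.15, rotation=None): straight line of the TCP; rotation=None keeps the orientation; max_speed is the mean speed in m/s.
- movej(angles): joint-space move.
- command_gripper(opening, grip_force=None): opening from 0.0 (shut) to 1.0 (fully open); grip_force is the grip in N (None keeps the last); returns when the fingers have stopped.
- wait(seconds).
- inverse_kinematics(position, orientation): joint angles nearest the present ones, or None.
- read_state(): the state.
- read_camera(name): name is "scene" or "top" or "wrist"; returns a dict with "image" (400x640x3 uint8, red, green, blue), "intrinsics" (3x3 intrinsics, pixels), "R" (3x3) and "t" (3): a world point X has camera coordinates R X + t. Camera axes: x right, y down, z forward; pixel columns grow to the right and rows downward; lengths in m; the calibration is good to about 2 mm. A picture is of the moment at which its call begins. There is no depth.
A pose or a line that the arm cannot do raises Unreachable and nothing moves.
- sign_off(): hands the job in; it is judged then, once.
The state is a dict: "t": time; "q": joint angles; "qd": joint speeds; "joint_efforts": joint torques, N m; "position": TCP position; "eef_rot": TCP orientation; "ft_force": force on the tool from outside, world axes, zero at the start; "moment": the same for the moment, N m; "width": opening from 0.0 (shut) to 1.0 (fully open); "finger_force": force on a finger pad.
Only numpy, scipy, OpenCV 4.12 (cv2) and the standard library are available. Lean on these libraries where they do the work, as an engineer would, in place of code of your own. Each camera call takes 0.05 s, during which the arm holds its last target. There are 200 camera calls.

TASK

With a finger, push on the arm of the boring tool in the spindle to turn it until its gold cutting insert points straight at the lens of the measuring camera, then push the red brake lever counterclockwise (seen from above) as far as it goes so that the tool stays pointed there. Only push: do not pinch the tool's arm or the lever, never touch the gold insert itself, and leave the loose tool holder, copper-coloured collet and dark ring nut where they stand. Finish clear of everything.

Things in the scene. Friction and masses are not known exactly. Their poses are not given: they have to be found in the camera images.
- spindle: Fixed spindle housing: an aluminium disc 310 mm across and 6 mm high, on it a black drum 156 mm across up to z = 70 mm and a steel collar 100 mm across up to z = 82 mm. Origin on the turning axis, at the table surface; z up.
- tool (a joint): Turning angle of the boring tool about the vertical spindle axis, rad, growing counterclockwise seen from above. It turns freely many times either way (limits at -7 and 7) against a steady friction of about 0.25 N m (2.5 N at 100 mm radius), and stays where it is left. At 0 the arm points along the -x axis of spindle.
- tool_axis (a point): On the spindle axis, at the mid-height of the tool's arm, 111 mm above the table; x axis along the arm to the insert, z up; turns with the tool. Steel tool body 60 to 72 mm across, top at 147 mm. One aluminium arm 20 mm wide (two plates, 2 mm groove), 30 to 117 mm from the axis, 96 to 126 mm above the table, then a dark block to 132 mm, then the insert. A dark stub opposite, to 53 mm.
- tool_left: Aluminium plate forming the +y (counterclockwise) side of the tool's arm, 94 x 9 x 30 mm. The origin is that of the tool: on the spindle axis 83 mm above the table, x along the arm.
- tool_right: The same plate on the -y (clockwise) side of the arm; same origin and axes.
- insert: Gold cutting insert, 14 x 14 x 10 mm, at the arm's end, 131 to 145 mm from the axis. Fragile: not to be touched. Origin as tool_left (on the axis), x along the arm.
- insert_tip (a point): Outer end of the gold insert, 145 mm from the spindle axis, 117 mm above the table.
- camera: Fixed measuring camera on a flat dark foot: a grey cylinder 68 mm across and 85 mm long, with a yellow light ring and black lens, its axis 112 mm above the table, top at 146 mm. The origin lies on the spindle axis at the table surface; the x axis points level from the spindle axis to the lens. The whole camera lies 155 to 320 mm out along x.
- lens (a point): Front of the camera's lens, 195 mm from the spindle axis, 112 mm above the table.
- brake: Fixed grey brake box, 84 x 84 mm, 50 mm high (steel collar 44 mm across to 58 mm). Origin at the centre of its underside, z up. The lever turns about its vertical centre line.
- lever (a joint): Angle of the red brake lever, rad, growing counterclockwise seen from above: 0 to 0.2 released (start), 1.4 = the stop with the brake set. Steady friction about 0.2 N m (2.5 N at 80 mm), no spring; stays where it is left. In the frame of brake the lever points 0.7 rad to the +y side of -x at 0 and 0.7 rad to the -y side of -x at 1.4.
- lever_pivot (a point): On the lever's turning axis, at the lever's mid-height, 76 mm above the table. Its x axis runs along the lever to its tip, z up; turns with the lever.
- lever_tip (a point): Outer end of the red lever, 110 mm from the pivot. The lever is a bar 20 mm wide (two 9 mm plates with a 2 mm groove), 63 to 89 mm above the table; a black hub 38 mm across, up to 93 mm above the table, sits at the pivot.
- lever_left: Red plate forming the +y (counterclockwise) side of the lever, 98 x 9 x 26 mm. Origin on the pivot axis 59 mm above the table, x along the lever.
- lever_right: The same plate on the -y (clockwise) side, the side to push on to set the brake; same origin and axes.
- holder: Loose steel tool holder standing upright, 62 mm across, 95 mm high. Bystander. Origin: centre of its underside.
- collet: Loose copper-coloured collet standing upright, 36 mm across, 42 mm high. Bystander. Origin: centre of its underside.
- nut: Loose dark ring nut lying flat, 48 mm across, 24 mm high. Bystander. Origin: centre of its underside.

How it is judged (in metres and radians):
On the way, in this order (a step that is already met when the one before it is completed fails the run):
1. the gold insert points at the camera lens and the tool stands still, the brake not yet set (y of insert_tip in the frame of camera between -0.01 and 0.01 m and x of insert_tip in the frame of camera above 0.1 m and velocity of joint tool between -0.1 and 0.1 rad/s and value of joint lever below 0.6 rad), for 0.3 s.
2. the brake lever is pushed round to its stop (value of joint lever above 1.28 rad), for 0.2 s.
At the end, for the whole second after the job is handed in: The gold insert's tip is within 10 mm (about 4 degrees) sideways of the line from the spindle axis to the lens, on the camera's side, the tool still, and the brake lever within 0.12 rad of its 1.4 rad stop (y of insert_tip in the frame of camera between -0.01 and 0.01 m and x of insert_tip in the frame of camera above 0.1 m and velocity of joint tool between -0.1 and 0.1 rad/s and value of joint lever above 1.28 rad); the robot touches nothing.
It fails at once if a loose bystander is lifted, pushed more than 15 mm or tipped (distance of any of holder, collet, nut from where it was at the start of the episode above 0.015 m or angle between any of holder, collet, nut's own z axis and vertical above 0.35 rad).
It fails at once if the gold insert is touched (contact force between any of the fingers, the arm and insert above 0.5 N).
It fails at once if the tool's arm is pinched (fingers press both its sides at once) (contact force between the fingers and tool_left above 2 N and contact force between the fingers and tool_right above 2 N).
It fails at once if the brake lever is pinched (fingers press both its sides at once) (contact force between the fingers and lever_left above 2 N and contact force between the fingers and lever_right above 2 N).
It fails at once if the tool's arm or the lever is pushed with the arm or the gripper's body instead of a finger (contact force between the arm and tool_left above 5 N or contact force between the arm and tool_right above 5 N or contact force between the arm and lever_left above 5 N or contact force between the arm and lever_right above 5 N).
It also fails if it takes over 64 s, if anything falls off the work surface, if the arm or the gripper's body presses on something with over 40 N, if the wrist force passes 120 N, or if a joint passes its speed limit or range.

## Working session

There is one attempt and no reset: what is moved stays moved. The work goes in short steps, each a Python script; the robot and the scene stay as the last script left them, time stands still between calls to the robot, and variables do not carry over. Pictures are saved under pics/ and viewed, at most 10 in all, crops included, and the job is handed in when it is done.

```bash
mkdir -p pics
python3 - <<'E'
from plant import *
import cv2,numpy as np,json
for n in("top","scene"):
    c=read_camera(n); cv2.imwrite(f"pics/{n}0.png",c["image"][:,:,::-1])
    np.savez(f"{n}0.npz",**{k:np.array(c[k]) for k in("intrinsics","R","t","image")})
    print(n,c["intrinsics"],c["R"],c["t"])
E
```

```text
top [[397.6460882    0.         314.60379637]
 [  0.         397.6460882  209.80010419]
 [  0.           0.           1.        ]] [[-0.02865349 -0.99904795  0.03289626]
 [-0.99068772  0.0240007  -0.13402169]
 [ 0.13310456 -0.03643011 -0.99043224]] [0.03105068 0.56283404 0.90215521]
scene [[378.54322563   0.         319.97702038]
 [  0.         378.54322563 202.48592736]
 [  0.           0.           1.        ]] [[-8.19110056e-01  5.73636118e-01  5.65580770e-04]
 [ 4.93683764e-01  7.05445402e-01 -5.08550024e-01]
 [-2.92121648e-01 -4.16279220e-01 -8.61032261e-01]] [ 0.44102874 -0.27143036  1.06627599]
```

View pics/top0.png

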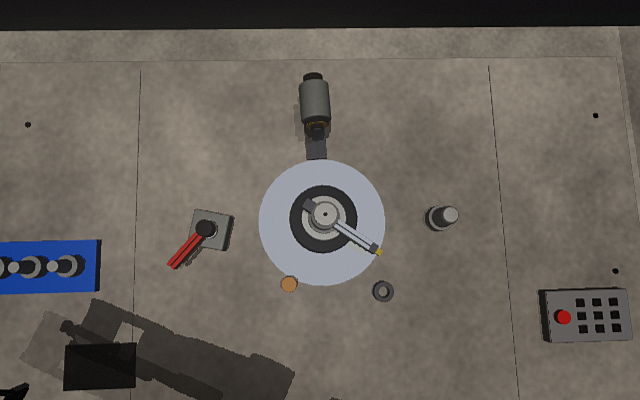

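View pics/scene0.png

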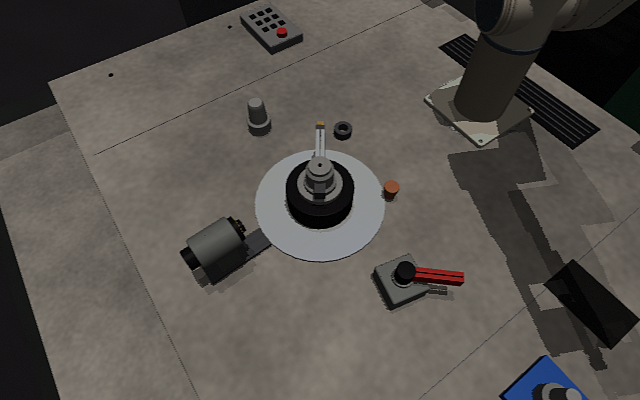

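The top view shows the tool's top at (325,213), the insert at (379,252), the lens end of the camera at (317,128), the lever hub at (206,228), its tip at (172,265), the holder at (445,216), the collet at (289,284) and the nut at (383,291). The scene view shows the same things at tool (320,163), insert (320,124), lever hub (404,267) and tip (463,278).

```bash
cat > h.py <<'E'
import numpy as np,cv2
def ray(c,p):
    d=c["R"].T@np.linalg.inv(c["intrinsics"])@np.array([*p,1.]); return -c["R"].T@c["t"],d
def atz(c,p,z):
    o,d=ray(c,p); return o+d*(z-o[2])/d[2]
def tri(a,p,b,q):
    P=[c["intrinsics"]@np.c_[c["R"],c["t"]] for c in(a,b)]
    X=cv2.triangulatePoints(P[0],P[1],np.array(p,float).reshape(2,1),np.array(q,float).reshape(2,1)); return (X[:3]/X[3]).ravel()
def proj(c,X):
    v=c["intrinsics"]@(c["R"]@np.array(X)+c["t"]); return v[:2]/v[2]
E
python3 - <<'E'
from h import *
np.set_printoptions(precision=4,suppress=True)
T=np.load("top0.npz");S=np.load("scene0.npz")
for n,p,q,z in [("tooltop",(325,213.5),(320,164),.147),("insert",(379,252),(320,124),.117),("hub",(206,228),(404,267),.093),("levtip",(172,265),(463,278),.08)]:
    print(n,tri(T,p,S,q),atz(T,p,z),atz(S,q,z))
# disc by ellipse: threshold bluish-light
im=T["image"].astype(int); m=((im.min(2)>135)&(im[:,:,2]>im[:,:,0]+5)).astype(np.uint8)
n,l,st,ce=cv2.connectedComponentsWithStats(m); k=1+np.argmax(st[1:,4]); print(st[k],ce[k])
c,_=cv2.findContours((l==k).astype(np.uint8),cv2.RETR_EXTERNAL,cv2.CHAIN_APPROX_NONE)
h=cv2.convexHull(c[0])[:,0]; w=np.array([atz(T,p,.006)[:2] for p in h]); 
A=np.c_[2*w,np.ones(len(w))]; s=np.linalg.lstsq(A,(w**2).sum(1),rcond=None)[0]; print("disc c",s[:2],"r",np.sqrt(s[2]+s[:2]@s[:2]))
for n,p,z in [("cam back top",(313,75),.112),("cam cyl L front",(300.5,122),.112),("cyl R front",(330,122),.112),("cyl L back",(300.5,83),.112),("cyl R back",(329,83),.112),("foot L",(306,160),.005),("foot R",(326.5,159.5),.005),("collet",(289,284),.042),("nut",(383,291),.024),("holder top",(450,214),.095),("box1",(194,209),.05),("box2",(234,216),.05),("box3",(228,251),.05)]: print(n,atz(T,p,z))
I=T["image"]
cv2.imwrite("pics/crop.png",np.hstack([cv2.resize(I[60:170,270:370],(400,440),interpolation=cv2.INTER_CUBIC),cv2.resize(I[190:290,160:250],(396,440),interpolation=cv2.INTER_CUBIC)])[:,:,::-1])
E
```

```text
tooltop [ 0.5397 -0.0005  0.1465] [ 0.5404 -0.0013  0.147 ] [0.539  0.0008 0.147 ]
insert [ 0.4578 -0.1169  0.1103] [ 0.4583 -0.1162  0.117 ] [ 0.4606 -0.1111  0.117 ]
hub [0.5219 0.2587 0.0869] [0.5216 0.257  0.093 ] [0.5242 0.2601 0.093 ]
levtip [0.4417 0.3369 0.0768] [0.4435 0.3332 0.08  ] [0.4408 0.3396 0.08  ]
[ 258  160  127  126 8416] [319.4047 222.5528]
disc c [ 0.5401 -0.0014] r 0.15392926444362132
cam back top [0.8632 0.0137 0.112 ]
cam cyl L front [0.7524 0.0448 0.112 ]
cyl R front [ 0.7513 -0.0213  0.112 ]
cyl L back [0.8444 0.0426 0.112 ]
cyl R back [ 0.8435 -0.0222  0.112 ]
foot L [0.6932 0.0328 0.005 ]
foot R [ 0.6934 -0.0183  0.005 ]
collet [0.393  0.0798 0.042 ]
nut [ 0.3693 -0.1393  0.024 ]
holder top [ 0.5389 -0.2846  0.095 ]
box1 [0.5704 0.295  0.05  ]
box2 [0.5518 0.2033 0.05  ]
box3 [0.4717 0.217  0.05  ]
```

View pics/crop.png

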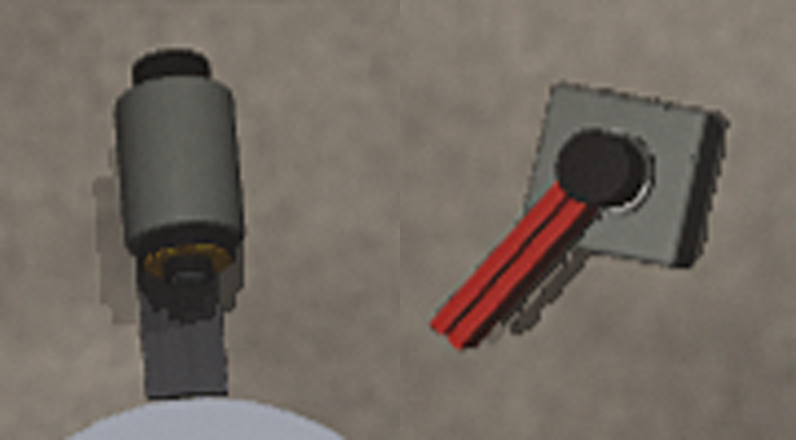

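```bash
cat >> h.py <<'E'
from plant import *
AX=np.array([.540,-.001]); PV=np.array([.522,.2585])
def R(yaw):  # tool down, y axis at yaw deg
    y=np.array([np.cos(np.radians(yaw)),np.sin(np.radians(yaw)),0]); z=np.array([0,0,-1.]); return np.c_[np.cross(y,z),y,z]
def pos(c,phi,r,s,z): # along arm r, sideways s
    a=np.radians(phi); return np.array([c[0]+r*np.cos(a)-s*np.sin(a),c[1]+r*np.sin(a)+s*np.cos(a),z])
E
python3 - <<'E'
from h import *
print(read_state()["eef_rot"])
for o in(0,90,180,270):
  for c,a in((AX,-127),(AX,-60),(AX,3),(PV,135),(PV,213)):
    q=inverse_kinematics(pos(c,a,.08,-.022,.105),R(a+o)); print(o,a,None if q is None else np.round(q))
E
```

```text
[[-9.07407528e-01  4.20251368e-01 -6.04429799e-04]
 [ 4.20251802e-01  9.07406666e-01 -1.25151556e-03]
 [ 2.25125019e-05 -1.38964736e-03 -9.99999034e-01]]
0 -127 [ -8.  24. 117.  -0.  40. 119.]
0 -60 [ -9.  29. 105.  -0.  45.  51.]
0 3 [-3. 33. 98. -0. 49. -6.]
0 135 [  33.   31.  103.   -0.   46. -102.]
0 213 None
90 -127 [ -8.  24. 117.  -0.  40.  29.]
90 -60 [ -9.  29. 105.  -0.  45. -39.]
90 3 [ -3.  33.  98.  -0.  49. -96.]
90 135 None
90 213 [ 26.  25. 114.  -0.  41.  83.]
180 -127 [ -8.  24. 117.  -0.  40. -61.]
180 -60 [  -9.   29.  105.   -0.   45. -129.]
180 3 None
180 135 [ 33.  31. 103.  -0.  46.  78.]
180 213 [ 26.  25. 114.  -0.  41.  -7.]
270 -127 None
270 -60 [ -9.  29. 105.  -0.  45. 141.]
270 3 [-3. 33. 98. -0. 49. 84.]
270 135 [ 33.  31. 103.  -0.  46. -12.]
270 213 [ 26.  25. 114.  -0.  41. -97.]
```

Run:
```python
from h import *
command_gripper(0.0)
p=-125.5; Z=.105
move_pose(pos(AX,p,.08,-.05,.25),R(p))
move_straight(pos(AX,p,.08,-.05,Z),.12)
f0=np.array(read_state()["ft_force"])
for a in np.linspace(p,-6,16):
    move_straight(pos(AX,a,.08,-.021,Z),.06,R(a))
s=read_state();print(s["t"],np.array(s["ft_force"])-f0,s["position"],pos(AX,-6,.08,-.021,Z))
move_straight(pos(AX,-6,.08,-.07,Z),.1)
move_straight(pos(AX,-6,.08,-.18,.25),.2)
for n in("top","scene"):
    c=read_camera(n); cv2.imwrite(f"pics/{n}1.png",c["image"][:,:,::-1])
    np.savez(f"{n}1.npz",**{k:np.array(c[k]) for k in("intrinsics","R","t","image")})
print(read_state()["t"])
I=np.load("top1.npz")["image"]
cv2.imwrite("pics/crop1.png",cv2.resize(I[60:240,240:440],(800,600) if 0 else (660,594),interpolation=cv2.INTER_CUBIC)[:,:,::-1])
```

```text
10.2417 [-0.62251891 -0.12735238 -0.40656062] [ 0.61721469 -0.03028171  0.10499958] [ 0.61736665 -0.03024724  0.105     ]
12.0417
```

View pics/crop1.png

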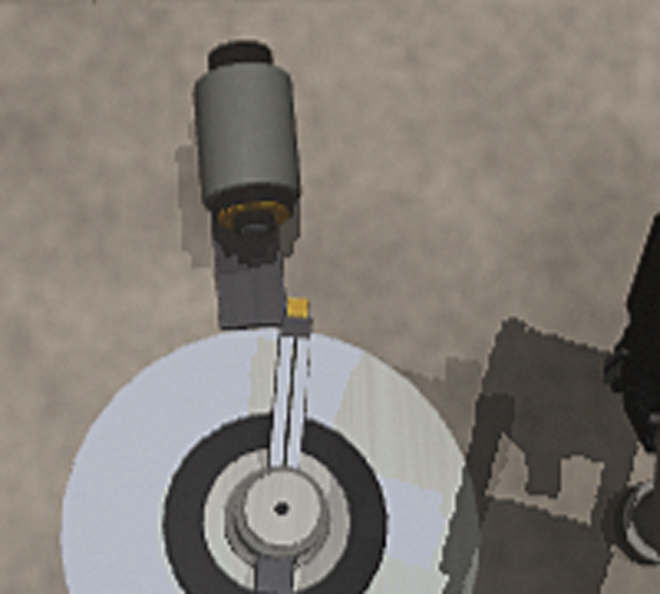

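The insert now sits at crop (298,300), to the right of the camera's line; the lens is at crop (254,228) and the tool axis at (281,508).

Run:
```python
from h import *
np.set_printoptions(precision=4,suppress=True)
T=np.load("top1.npz")
f=lambda u,v:(240+u/3.3-.35,60+v/3.3-.35)
def A(n,u,v,z):
    X=atz(T,f(u,v),z);d=X[:2]-AX;print(n,X,np.degrees(np.arctan2(d[1],d[0])))
A("axis",281,508,.147);A("gold",297.5,307,.122);A("gold end",298,298,.122)
A("arm out",292,336,.126);A("arm mid groove",289,400,.126)
for n,u,v,z in(("lens",256,228,.13),("ring mid",255,212,.135),("cylfront",(203+299)/2,200,.112),("cylmid",(198+297)/2,140,.112),("cylback",(196+292)/2,85,.112),("back",(209+271)/2,60,.112),("footfront",(219.5+283)/2,325,.008),("foot",(216+283)/2,275,.008)): A(n,u,v,z)
# reprojection of aligned tip for candidates
for a in(1,3,5): print(a,proj(T,pos(AX,a,.195,0,.112)))
```

```text
axis [ 0.5402 -0.0008  0.147 ] 32.52727581284937
gold [ 0.6777 -0.0177  0.122 ] -6.918779033728799
gold end [ 0.6838 -0.0182  0.122 ] -6.838247433219287
arm out [ 0.6569 -0.0131  0.126 ] -5.90041451177511
arm mid groove [ 0.614  -0.0097  0.126 ] -6.696895245920508
lens [0.7298 0.0087 0.13  ] 2.9212545602041495
ring mid [0.739  0.0093 0.135 ] 2.9541118395999066
cylfront [0.7559 0.0106 0.112 ] 3.077628919924392
cylmid [0.7986 0.0118 0.112 ] 2.8251595325737093
cylback [0.8382 0.013  0.112 ] 2.69397535667564
back [0.8564 0.0153 0.112 ] 2.944824968453544
footfront [0.6966 0.0084 0.008 ] 3.4437085662210425
foot [0.7355 0.0086 0.008 ] 2.8178670676395825
1 [319.6471 129.1744]
3 [316.6109 129.3274]
5 [313.5814 129.5827]
```

Run:
```python
from h import *
Z=.105;E_=3.4
move_straight(pos(AX,-6,.08,-.07,Z),.2)
for a in(-6,-1,E_): move_straight(pos(AX,a,.08,-.021,Z),.05,R(a))
wait(.3)
move_straight(pos(AX,E_,.08,-.07,Z),.08)
move_straight(pos(AX,E_,.08,-.18,.25),.2)
c=read_camera("top");np.savez("top2.npz",**{k:np.array(c[k]) for k in("intrinsics","R","t","image")})
print(read_state()["t"])
I=c["image"]
cv2.imwrite("pics/crop2.png",cv2.resize(I[60:240,240:440],(660,594),interpolation=cv2.INTER_CUBIC)[:,:,::-1])
```

```text
16.9667
```

View pics/crop2.png

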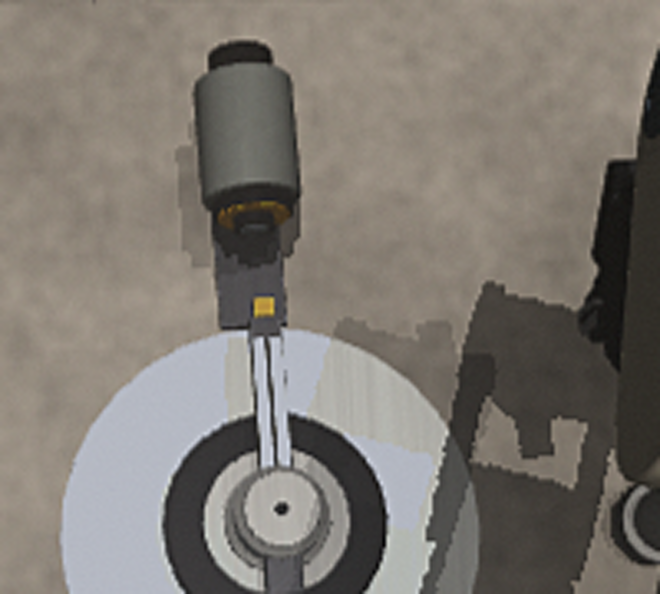

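The insert is at crop (263,306), about 2.4° against the line's 2.9°, so the tip is only about 1 mm off. Now the lever.

Run:
```python
from h import *
p=135.;Z=.075;r=.085
move_pose(pos(PV,p,r,-.055,.25),R(p+180))
move_straight(pos(PV,p,r,-.055,Z),.12)
f0=np.array(read_state()["ft_force"])
for a in list(range(135,200,8))+list(np.arange(200,216,1.5)):
    move_straight(pos(PV,a,r,-.021,Z),.06,R(a+180))
    f=np.array(read_state()["ft_force"])-f0
    if a>=198: print(a,np.round(f,1))
    if np.linalg.norm(f)>15: break
wait(.3)
move_straight(pos(PV,a,r,-.06,Z),.08)
move_straight(pos(PV,a,r,-.06,.25),.15)
move_pose([.3,.5,.3],R(p+180))
c=read_camera("top");np.savez("top3.npz",**{k:np.array(c[k]) for k in("intrinsics","R","t","image")})
print(read_state()["t"])
I=c["image"]
cv2.imwrite("pics/crop3.png",cv2.resize(I[60:300,140:460],(800,600),interpolation=cv2.INTER_CUBIC)[:,:,::-1])
```

```text
199 [ 0.  -0.9 -0.2]
200.0 [-1.2  2.  -0.4]
201.5 [-0.4  2.2 -1.7]
203.0 [ 0.4  2.1 -0.1]
204.5 [0.1 1.3 0. ]
206.0 [-4.8 11.2 -0.8]
207.5 [-9.1 23.5 -1.3]
29.4
```

View pics/crop3.png

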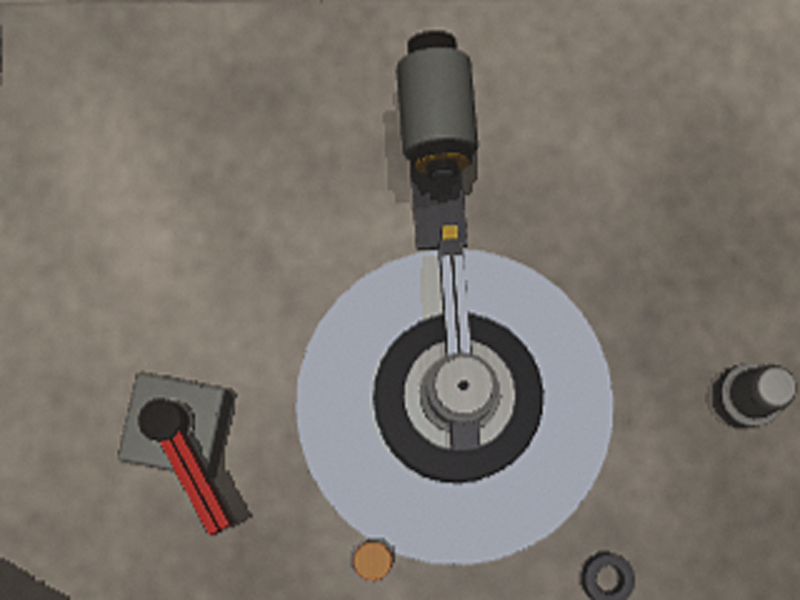

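The insert (450,232) still points at the lens (442,170). The lever lies from (162,419) to (219,530), at its stop where the push force rose steeply, and the bystanders stand where they were.

```bash
python3 -c "
from plant import *
print(sign_off())"
```

```text
the job is handed in; nothing more can be done
None
```

The job is handed in; no verdict came back. The insert points at the lens to within about 1–2 mm by my measurement, the brake lever is against its stop, the bystanders look unmoved, and the robot is clear of everything after about 29 s of the 64 s allowed.

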